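Cover the dust tin and lock the sliding keeper over it

TASK

Set the loose steel cover onto the dust tin in the caddy so that it sits seated and level, and let go of it. Then pull up the black spring plunger on the red keeper, slide the keeper along its rail to the next hole towards the tin so that its fork goes over the cover, and let the pin drop fully home in that hole. Finish while still holding the plunger's knob, with the pin engaged, and leave the cup, the rule and the brush where they are.

Things in the scene. Friction and masses are not known exactly. Their poses are not given: they have to be found in the camera images.
- caddy: fixed caddy, moved and turned each time: grey plate 92 x 335 x 6 mm with an aluminium rail (30 mm square tube, top 80 mm above the bench) along its y axis and a tin at its +y end. Origin on the bench, z up. In its frame the rail is at x = 0, y = -190 to 25 mm, with holes of 11 mm in its top at y = -160, -85 (pin here at the start) and -10 mm (next hole towards the tin); the tin's axis is at x = 0, y = 85 mm
- tin_mouth (a point): centre of the open mouth of the grey dust tin fixed in the caddy, at the height of its rim, 86 mm above the bench. Tin 72 mm across outside, inside radius 31 mm or more, with clear room for the spigot inside
- cover_knob (a point): centre of the knob of the loose steel cover (0.12 kg, at the robot's right), 34 mm above its underside. Knob: dark wood, 28 mm across, 16 mm high, on a 14 mm neck. Brim: 82 mm across, 4 mm thick, lower face 26 mm below this point. Under it a spigot 56 mm across, 8 mm deep, that goes into the tin's mouth; it lies on this at the start. Seated, this point is 26 mm above the tin's rim
- cover_brim (a point): point on the cover's axis at the height of the lower face of its brim (the face that rests on the rim), 26 mm below the knob's centre; z axis points up out of the knob
- keeper (a joint): red keeper along the rail, m: 0 at the start hole, +0.075 at the next hole towards the tin (caddy's +y); range -0.080 to 0.082, friction 1.5 N. A sleeve 50 mm wide, top 100 mm above the bench, with a two-pronged fork (26 mm slot, 94 to 100 mm above the bench) reaching 107 mm from the pin towards the tin. At the next hole the prongs lie 4 mm above the seated brim, either side of the neck
- plunger (a joint): lift of the spring plunger, m: 0 with the pin fully home (8 mm deep) in a hole, 0.014 right up. Above 0.008 the pin is clear and the keeper slides; well below that the keeper is locked. The spring pulls down with 4.5 N at 0 and 7 N at the top; away from a hole the pin's round tip rides on the rail and snaps into a hole when it comes over one
- plunger_knob (a point): centre of the plunger's black knob, on the pin's axis: 25 mm across, 29 mm at its top lip, 25 mm high; 127 mm above the bench with the pin home. It moves with keeper and plunger. Under it stands a 20 mm collar whose top is 19 mm below this point
- cup: bystander: grey-blue enamel mug, 70 mm across and 78 mm high, at the back right; origin under the mug. Leave it alone
- rule: bystander: folded wooden rule, 22 x 204 x 16 mm, on the left; origin under its middle. Leave it alone
- brush: bystander: paste brush, 36 x 198 x 15 mm, at the right; origin under its middle. Leave it alone
Things that resemble listed ones, but are neither listed nor needed, are in the scene too. Of the things that look like the part that bears cover_knob, take the one that is farthest to the robot's right at the start.

How it is judged (in metres and radians):
On the way, in this order (a step that is already met when the one before it is completed fails the run):
1. the cover sits seated and level on the tin, let go, with the keeper still at the start hole (horizontal distance between cover_brim and tin_mouth below 0.007 m and angle between cover_brim's own z axis and vertical below 0.05 rad and contact force between the fingers and cover below 0.1 N and linear speed of cover below 0.02 m/s and value of joint keeper below 0.01 m and z of cover_brim in the frame of tin_mouth between -0.002 and 0.002 m), for 0.2 s.
2. the plunger is pulled up by the gripper so that the pin is clear of the hole (value of joint plunger above 0.0075 m and contact force between the fingers and plunger above 0.5 N), for 0.05 s.
At the end, for the whole second after the job is handed in: The gripper still holds the plunger's knob (more than 1 N of contact), the pin is home (lift under 2 mm) in the next hole (keeper at 75 mm, within 3 mm), and the cover is seated on the tin (centred within 7 mm, brim within 2 mm of the rim, tilt under 0.05 rad) and not touched by the fingers (value of joint keeper between 0.072 and 0.078 m and value of joint plunger below 0.002 m and contact force between the fingers and plunger above 1 N and horizontal distance between cover_brim and tin_mouth below 0.007 m and angle between cover_brim's own z axis and vertical below 0.05 rad and contact force between the fingers and cover below 0.1 N and z of cover_brim in the frame of tin_mouth between -0.002 and 0.002 m); the arm keeps its last pose, push and grip.
It fails at once if a bystander (cup, rule or brush) is moved by more than 3 cm (distance of any of cup, rule, brush from where it was at the start of the episode above 0.03 m).
It also fails if it takes over 56 s, if anything falls off the work surface, if the arm or the gripper's body presses on something with over 40 N, if the wrist force passes 120 N, or if a joint passes its speed limit or range.

ROBOT

A 7-joint arm with a two-finger parallel gripper is mounted at the origin on the work surface; the furniture and walls round the work are solid. World frame = base frame: x ahead of the robot, y to its left, z up, the work surface at z = 0. Lengths are in mm, angles in rad, forces in N, time in s.
With the tool pointing down it reaches from about 350 to 900 mm from the base axis. Payload 7.2 kg.
Tool frame: the origin (TCP) lies on the front face of the gripper's body, between the roots of the fingers; the fingertips stand 73 mm ahead of it and the grasp point (between the pads) lies 54 mm ahead of it (r.tips_ahead is the distance from the TCP to the fingertips, in mm); z points along the fingers, x is the direction in which the jaws open and shut, and the axes are right-handed (so a half turn about z gives the same grasp; the last joint's range is limited). The gripper opens to 85 mm and grips with 20 to 120 N. Pads are 22 mm wide; open, the fingers measure 114 mm over their backs; the gripper's body (76 mm by 85 mm) begins 54 mm behind the grasp point. The pads swing forward as they close: fully open they stand 13 mm farther back than shut.
Start: joints at [1.191, 0.411, -0.013, 1.596, 0.006, 1.134, -0.082], TCP at [191.72, -594.869, 303.897] pointing down, gripper open.
Joint ranges: [-2.95, 2.95], [-0.29, 1.99], [-1.47, 1.44], [0.14, 2.54], [-1.03, 4.17], [0.13, 1.85], [-2.86, 2.86]. Speed limits (rad/s): [2.39, 2.39, 3.01, 3.01, 3.14, 3.14, 3.14].

INTERFACE

Orientations are given as a unit quaternion [x, y, z, w].
In Python, from rig import monitor, optics, r gives the robot as it stands.
- The arm moves only by the tool apply_moves, never from a script. Its argument "rows" is a list that holds one entry, the list of rows, each a list of 6 numbers: the shift along the tool's x, y, z in units of 30 mm (1.0 is 30 mm), then the turn, a rotation vector about the tool's x, y, z in units of 5 degrees (1.0 is 5 degrees). A call has 1 to 10 rows; each row is the pose to reach, as a shift and turn from the pose commanded when the call began, along the tool's axes at that moment; what a row does not reach only later rows make up. A row lasts 1/12 s, in which the tool goes at most 41.7 mm and 7.16 degrees, less where a joint would pass 70% of its speed; a pose out of reach is approached as far as the arm can. A call with a gripper value outside its range is refused whole. "fingers" is the finger opening in mm, from 0 to 85.4, set as the call begins (left out, the last holds). The fingers move at their own pace and stop on an object; "grip_force" is the grip in N (left out, the last holds). Time passes only in rows, so rows that repeat a pose let the fingers close. It gives the time, the measured TCP pose, the force and the opening at its end, in the units of the state.
- monitor.get_obs(): the state, without advancing time (a new reading comes with each control period).
- optics.read_camera(name): name is "scene" or "side" or "wrist"; returns the picture (400x640x3 uint8, blue, green, red); there is no depth.
- optics.camera_params(name): a dict with "fx", "fy", "cx", "cy" (pixels), "extrinsics" (4x4, takes a point from camera to world coordinates). Camera axes: x right, y down, z forward; pixel columns grow to the right and rows downward; lengths in mm; the calibration is good to about 2 mm. The wrist camera is an equidistant fisheye: a pixel r from the principal point sees the ray r / f radians off the axis. A picture is of the moment at which its call begins: read the wrist's pose just before it. camera_params takes no time and is no camera call; for the wrist camera it gives the pose at the moment of the call.
- r.finish_job(): hands the job in, once; it reports no verdict.
The state is a dict: "time_s": time; "joint_pos": joint angles; "joint_vel": joint speeds; "joint_torque": joint torques, N m; "ee_pos": TCP position; "eef_rot": TCP orientation; "contact_force": force on the tool from outside, world axes, zero at the start; "moment": the same for the moment, N m; "grip_width": finger opening in mm.
Only numpy, scipy, OpenCV 4.12 (cv2) and the standard library are available. Lean on these libraries where they do the work, as an engineer would, in place of code of your own. Each camera call takes 0.05 s, during which the arm holds its last target.

## Working session

There is one attempt and no reset: what is moved stays moved. The work goes in short steps, Python scripts to look and compute and a tool call to move; the robot and the scene stay as the last step left them, time stands still between calls to the robot, and variables do not carry over. Pictures are saved under pics/ and viewed, and the job is handed in when it is done.

Besides the shell and the picture viewer there is one more tool, called after "Call:" as name(argument=value, ...) on one line, values as JSON. apply_moves: Moves the arm, as the interface text tells. Its arguments: {"type":"object","properties":{"rows":{"type":"array","items":{"type":"array","items":{"type":"array","items":{"type":"number"}}}},"fingers":{"type":"number"},"grip_force":{"type":"number"}},"required":["rows"]}

```bash
ls; mkdir -p pics; python3 - <<'E'
from rig import monitor, optics, r
import cv2
o=monitor.get_obs(); print({k:o[k] for k in('time_s','ee_pos','eef_rot','contact_force','grip_width')}, r.tips_ahead)
for n in("scene","side","wrist"):
    p=optics.camera_params(n); print(n,p)
    cv2.imwrite(f"pics/{n}0.png",optics.read_camera(n))
E
```

```text
pics
{'time_s': 0.0, 'ee_pos': array([ 191.57436278, -594.52235846,  303.04729648]), 'eef_rot': array([ 8.08323565e-01, -5.88737948e-01, -6.79777575e-04, -4.24837991e-04]), 'contact_force': array([0.1769071 , 0.1038485 , 0.48049487]), 'grip_width': 85.370822255579} 72.6
scene {'fx': 486.2089817772645, 'fy': 486.2089817772645, 'cx': 322.13468729854515, 'cy': 200.90198981574414, 'extrinsics': array([[-3.78778611e-01,  7.66928150e-01, -5.18023143e-01,
         1.37777913e+03],
       [ 9.25476576e-01,  3.16576745e-01, -2.08019884e-01,
         3.60147310e+02],
       [ 4.45777618e-03, -5.58211767e-01, -8.29686538e-01,
         1.50054595e+03],
       [ 0.00000000e+00,  0.00000000e+00,  0.00000000e+00,
         1.00000000e+00]])}
side {'fx': 467.07598234241254, 'fy': 467.07598234241254, 'cx': 322.53122228255035, 'cy': 194.71023686969053, 'extrinsics': array([[-9.99359274e-01,  1.83172256e-02, -3.07493356e-02,
         5.56223013e+02],
       [ 3.57004475e-02,  4.48849478e-01, -8.92893960e-01,
         1.43850516e+03],
       [-2.55351690e-03, -8.93419625e-01, -4.49215821e-01,
         8.35386830e+02],
       [ 0.00000000e+00,  0.00000000e+00,  0.00000000e+00,
         1.00000000e+00]])}
wrist {'fx': 309.70691628693146, 'fy': 309.70691628693146, 'cx': 319.8743134890402, 'cy': 198.89996349764684, 'extrinsics': array([[ 3.06661563e-01, -8.98926604e-01, -3.12873210e-01,
         2.71942817e+02],
       [-9.51818009e-01, -2.89992962e-01, -9.97324434e-02,
        -5.68161351e+02],
       [-1.07888234e-03,  3.28382463e-01, -9.44544225e-01,
         3.72941596e+02],
       [ 0.00000000e+00,  0.00000000e+00,  0.00000000e+00,
         1.00000000e+00]])}
```

View pics/scene0.png

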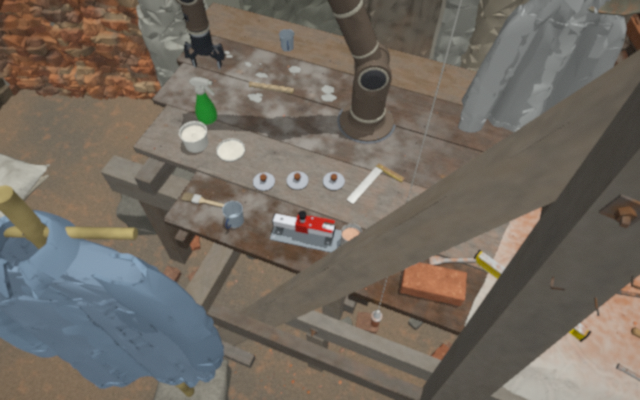

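View pics/side0.png

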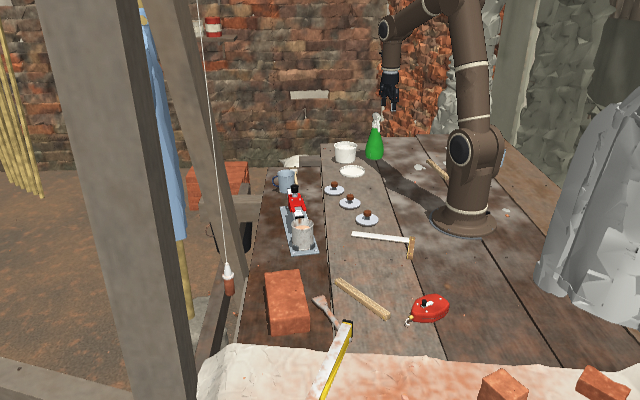

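View pics/wrist0.png

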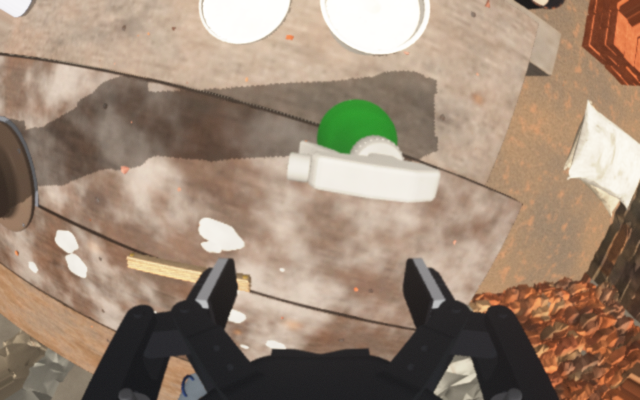

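The scene shows three cover-like objects at scene pixels (263,181), (297,180) and (333,181). The red keeper and caddy are near (305,225), with the tin at about (350,235), partly behind the beam. I'll locate all of them and enlarge the crops.

```bash
cat > h.py <<'E'
from rig import monitor, optics, r
import cv2, numpy as np
def ray(n,u,v,p=None):
    p=p or optics.camera_params(n); E=p['extrinsics']
    x=(u-p['cx'])/p['fx'];y=(v-p['cy'])/p['fy']
    if n=='wrist':
        t=np.hypot(x,y); d=np.array([x/t*np.sin(t),y/t*np.sin(t),np.cos(t)]) if t>0 else np.array([0,0,1.])
    else: d=np.array([x,y,1.])
    return E[:3,3],E[:3,:3]@(d/np.linalg.norm(d))
def onz(n,u,v,z,p=None):
    c,d=ray(n,u,v,p); return c+d*(z-c[2])/d[2]
def proj(n,P,p=None):
    p=p or optics.camera_params(n); E=p['extrinsics']; q=E[:3,:3].T@(np.asarray(P,float)-E[:3,3])
    if n=='wrist':
        t=np.arctan2(np.hypot(q[0],q[1]),q[2]); s=t/np.hypot(q[0],q[1]); return np.array([q[0]*s*p['fx']+p['cx'],q[1]*s*p['fy']+p['cy']])
    return np.array([q[0]/q[2]*p['fx']+p['cx'],q[1]/q[2]*p['fy']+p['cy']])
def tri(a,b):
    (c1,d1),(c2,d2)=a,b
    A=np.stack([d1,-d2],1); s=np.linalg.lstsq(A,c2-c1,rcond=None)[0]
    p,q=c1+d1*s[0],c2+d2*s[1]; return (p+q)/2,np.linalg.norm(p-q)
E
python3 - <<'E'
from h import *
a=cv2.imread('pics/scene0.png');b=cv2.imread('pics/side0.png')
cv2.imwrite('pics/sc_crop.png',cv2.resize(a[150:270,200:400],None,fx=4,fy=4,interpolation=cv2.INTER_CUBIC))
cv2.imwrite('pics/si_crop.png',cv2.resize(b[150:270,250:410],None,fx=5,fy=5,interpolation=cv2.INTER_CUBIC))
for u,v in((263,177),(297,177),(333,177)): print(onz('scene',u,v,34).round())
for u,v in((334,185),(350,199),(367,213)): print(onz('side',u,v,34).round())
print('plunger',tri(ray('scene',303,214),ray('side',294,187)))
E
```

```text
[ 447. -254.   34.]
[ 398. -136.   34.]
[346. -11.  34.]
[ 453. -239.   34.]
[ 400. -114.   34.]
[349.  -4.  34.]
plunger (array([602.08310644, -19.49778165, 135.89665163]), np.float64(6.4428601034180915))
```

View pics/sc_crop.png

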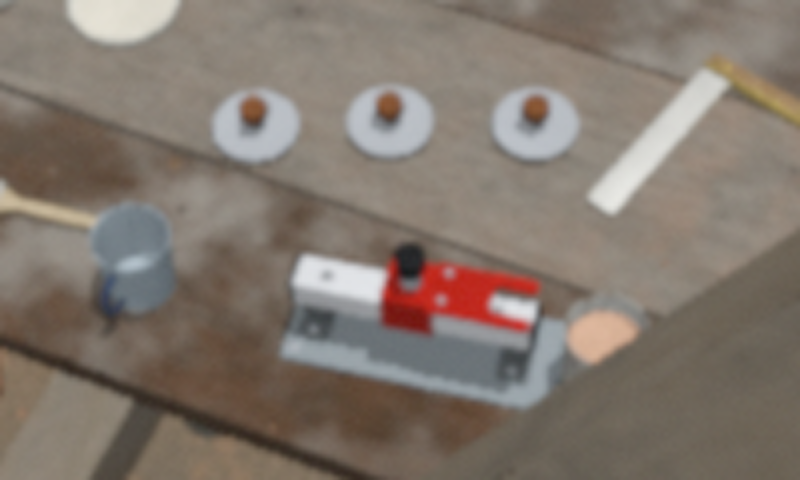

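View pics/si_crop.png

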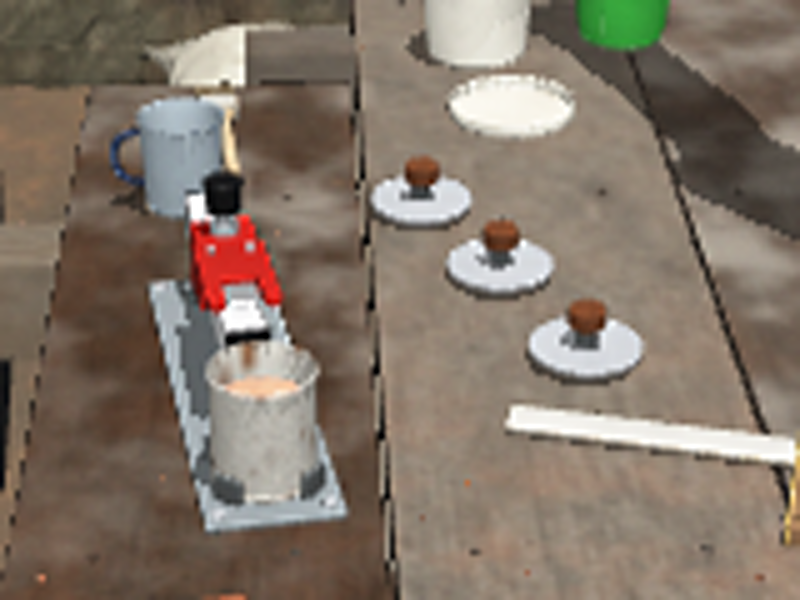

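```bash
python3 - <<'E'
from h import *
t,e=tri(ray('scene',200+603/4,150+330/4),ray('side',250+263/5,150+368/5)); print('tin~',t.round(),e)
t=onz('side',250+263/5,150+365/5,86);print('tin side',t.round())
p,e=tri(ray('scene',200+409/4,150+262/4),ray('side',250+222/5,150+192/5));print('pl',p.round(),e)
print(onz('side',250+222/5,150+192/5,127).round(),onz('scene',200+409/4,150+262/4,127).round())
print('hole',onz('scene',200+327/4,150+275/4,80).round(), 'caddy yaw dir from tin-plunger',np.degrees(np.arctan2(*(t-p)[1::-1])))
E
```

```text
tin~ [575. 143.  82.] 1.8152174493912747
tin side [576. 147.  86.]
pl [602. -22. 128.] 3.264227730104445
[604. -22. 127.] [600. -23. 127.]
hole [612. -96.  80.] caddy yaw dir from tin-plunger 98.93953960675043
```

```bash
python3 - <<'E'
from h import *
print(onz('side',374,158,0).round(),onz('scene',206,120,0).round())
print('top',tri(ray('side',376,117),ray('scene',200,90)), tri(ray('side',376,117),ray('wrist',378,165)))
E
```

```text
[ 243. -597.    0.] [ 249. -620.    0.]
top (array([ 250.20919509, -601.2666151 ,  190.5216401 ]), np.float64(21.99671965651341)) (array([ 242.23547003, -613.41609102,  194.49068593]), np.float64(3.2509563993015904))
```

The target is the leftmost cover in the scene view, at (263,177) or side (334,184). Its y of about -250 is the farthest right, against -136 and -11 for the other two, and the enlarged crops show the knob and brim. I'm moving over it now and turning the jaws to match the caddy.

Call:
apply_moves(rows=[[[-0.75,-1.05,-0.5,0,0,-1.4],[-1.5,-2.1,-0.5,0,0,-2.8],[-2.3,-3.2,-0.5,0,0,-4.2],[-3.1,-4.3,-0.4,0,0,-5.6],[-3.9,-5.4,-0.3,0,0,-7.0],[-4.6,-6.5,0,0,0,-8.4],[-5.4,-7.6,0.4,0,0,-9.8],[-6.2,-8.7,0.8,0,0,-11.2],[-7.0,-9.8,1.2,0,0,-12.6],[-7.7,-10.8,1.6,0,0,-14.0]]], fingers=85)

```text
time_s: 0.98
ee_pos: [430.0, -273.8, 255.7]
eef_rot: [1.0, -0.016, 0.0, 0.0]
contact_force: [0.6, -1.0, -0.7]
grip_width: 84.8
```

```bash
cat > st.py <<'E'
from h import *
from scipy.spatial.transform import Rotation as R
import sys
o=monitor.get_obs(); M=R.from_quat(o['eef_rot']).as_matrix()
print('t',round(float(o['time_s']),2),'pos',o['ee_pos'].round(1),'xyaw',round(float(np.degrees(np.arctan2(M[1,0],M[0,0]))),2),'z',M[:,2].round(4),'F',o['contact_force'].round(1),'w',round(float(o['grip_width']),1))
for a in sys.argv[1:]:
    n,f=a.split(':'); 
    p=optics.camera_params(n); np.save(f'pics/{f}.npy',np.array([p['fx'],p['fy'],p['cx'],p['cy'],*p['extrinsics'].ravel()])); cv2.imwrite(f'pics/{f}.png',optics.read_camera(n))
E
python3 st.py wrist:w1
```

```text
t 0.98 pos [ 430.  -273.8  255.7] xyaw -1.79 z [ 6.e-04 -4.e-04 -1.e+00] F [ 0.6 -1.  -0.7] w 84.8
```

View pics/w1.png

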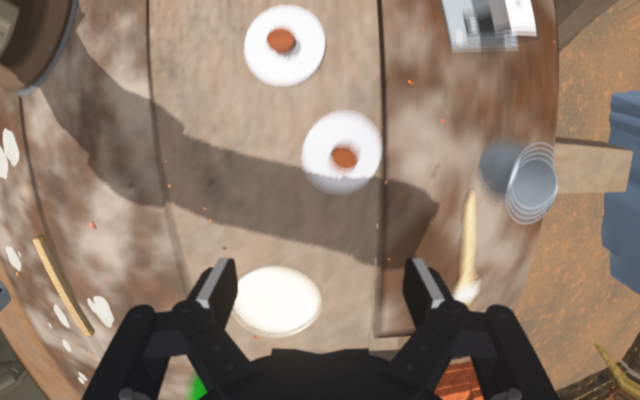

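The wrist view shows the target cover at about (343,157), with the middle one above it at (282,41). The picture is slightly blurred, so I'll retake it and measure with a mask.

```bash
cat > knob.py <<'E'
from h import *
import sys
f=sys.argv[1]; u0,v0=float(sys.argv[2]),float(sys.argv[3])
a=np.load(f'pics/{f}.npy');p=dict(fx=a[0],fy=a[1],cx=a[2],cy=a[3],extrinsics=a[4:].reshape(4,4))
im=cv2.imread(f'pics/{f}.png');h=cv2.cvtColor(im,cv2.COLOR_BGR2HSV)
def blob(m):
    n,l,s,c=cv2.connectedComponentsWithStats(m.astype(np.uint8)); 
    k=[i for i in range(1,n) if s[i,4]>60]; i=min(k,key=lambda i:np.hypot(*(c[i]-[u0,v0]))); return c[i],s[i],l==i
c,s,_=blob((h[...,1]>110)&(h[...,2]>40)&((h[...,0]<18)|(h[...,0]>170)));print('knob px',c.round(1),s, onz('wrist',*c,34,p).round(1))
# brim: bright low sat
m=((h[...,1]<40)&(h[...,2]>170)).astype(np.uint8)
m=cv2.morphologyEx(m,cv2.MORPH_OPEN,np.ones((3,3)))
cs,_=cv2.findContours(m,cv2.RETR_EXTERNAL,cv2.CHAIN_APPROX_NONE)
cs=[q for q in cs if len(q)>60]
q=min(cs,key=lambda q:np.hypot(*(cv2.minEnclosingCircle(q)[0]-np.array([u0,v0]))))
print('brim bbox',cv2.boundingRect(q))
P=np.array([onz('wrist',*x,12,p)[:2] for x in cv2.convexHull(q)[:,0,:].astype(float)])
(cc),rr=cv2.minEnclosingCircle(P.astype(np.float32));print('brim c',np.round(cc,1),'r',rr)
E
python3 st.py wrist:w2; python3 knob.py w2 343 157
```

```text
t 1.03 pos [ 434.1 -266.1  253.6] xyaw -0.8 z [ 0.0013  0.005  -1.    ] F [ 2.8  6.4 -0.7] w 85.4
knob px [336.8 172.4] [324 159  27  28 595] [ 450.5 -253.7   34. ]
brim bbox (296, 127, 79, 76)
brim c [ 450.3 -252.7] r 41.308109283447266
```

View pics/w2.png

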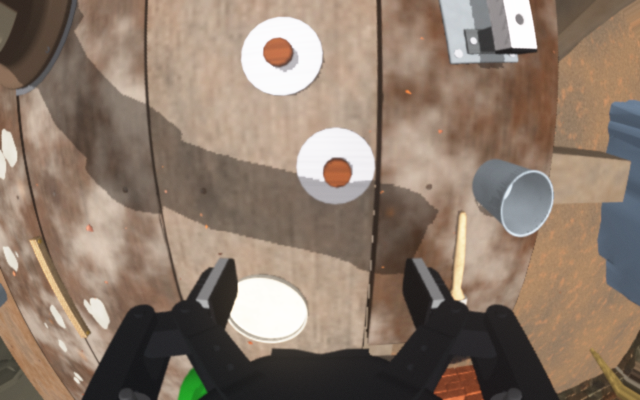

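The brim radius comes out at 41.3 mm against 41 mm expected, so the cover is at (450.4, -253). I'm moving down over it.

Call:
apply_moves(rows=[[[0.4,-0.5,0.5,0,0,-1.2],[0.68,-0.77,1.5,0,0,-2.2],[0.68,-0.77,2.5,0,0,-2.2],[0.68,-0.77,3.2,0,0,-2.2],[0.68,-0.77,3.2,0,0,-2.2],[0.68,-0.77,3.2,0,0,-2.2],[0.68,-0.77,3.2,0,0,-2.2]]])

```text
time_s: 1.67
ee_pos: [450.9, -253.8, 161.0]
eef_rot: [0.997, 0.077, 0.0, 0.0]
contact_force: [1.1, 0.0, 0.7]
grip_width: 84.8
```

```bash
python3 st.py wrist:w3; python3 knob.py w3 330 230; python3 -c "
from rig import r;print(r.tips_ahead)"
```

```text
t 1.67 pos [ 450.9 -253.8  161. ] xyaw 8.82 z [ 1.e-03 -6.e-04 -1.e+00] F [1.1 0.  0.7] w 84.8
knob px [319.7 221.6] [ 301  202   38   40 1208] [ 450.6 -253.8   34. ]
brim bbox (275, 227, 76, 28)
brim c [ 448.6 -276. ] r 30.434415817260742
72.6
```

View pics/w3.png

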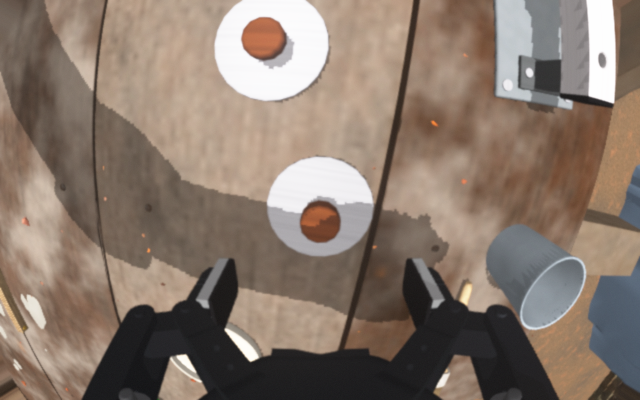

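The knob (320,222) sits on the tool axis to within 0.5 mm. I'm descending to TCP z of about 90 and closing.

Call:
apply_moves(rows=[[[0,0,1.0,0,0,0],[0,0,1.8,0,0,0],[0,0,2.3,0,0,0],[0,0,2.3,0,0,0],[0,0,2.3,0,0,0]]])

```text
time_s: 2.13
ee_pos: [450.9, -253.6, 91.8]
eef_rot: [0.997, 0.077, 0.0, 0.0]
contact_force: [0.8, -0.1, -0.1]
grip_width: 85.0
```

Call:
apply_moves(rows=[[[0,0,0,0,0,0],[0,0,0,0,0,0],[0,0,0,0,0,0],[0,0,0,0,0,0],[0,0,0,0,0,0],[0,0,0,0,0,0],[0,0,0,0,0,0],[0,0,0,0,0,0]]], fingers=15, grip_force=40)

```text
time_s: 2.8
ee_pos: [450.8, -253.5, 91.7]
eef_rot: [0.997, 0.077, 0.0, 0.0]
contact_force: [-0.9, 0.9, 7.8]
grip_width: 26.1
```

```bash
python3 st.py wrist:w4
```

```text
t 2.8 pos [ 450.8 -253.5   91.7] xyaw 8.86 z [ 8.e-04 -8.e-04 -1.e+00] F [-0.9  0.9  7.8] w 26.1
```

View pics/w4.png

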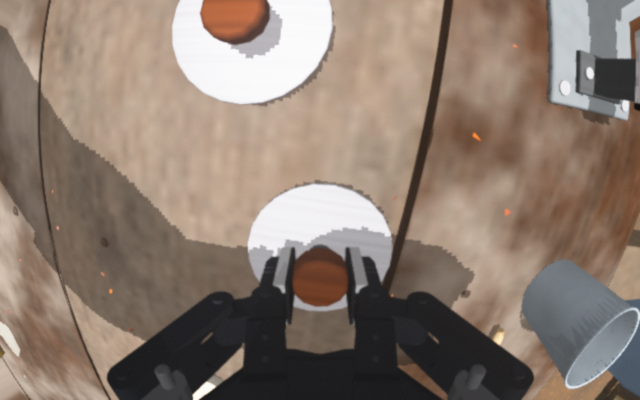

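Call:
apply_moves(rows=[[[0,0,-0.2,0,0,0],[0,0,-0.6,0,0,0],[0,0,-1.2,0,0,0],[0,0,-2.0,0,0,0],[0,0,-2.0,0,0,0],[0,0,-2.0,0,0,0]]])

```text
time_s: 3.35
ee_pos: [451.2, -253.7, 152.7]
eef_rot: [0.997, 0.077, 0.001, 0.001]
contact_force: [-0.2, -0.2, -1.1]
grip_width: 26.2
```

```bash
python3 st.py wrist:w5 side:s5
```

```text
t 3.35 pos [ 451.2 -253.7  152.7] xyaw 8.85 z [ 0.0027 -0.0017 -1.    ] F [-0.2 -0.2 -1.1] w 26.2
```

View pics/w5.png

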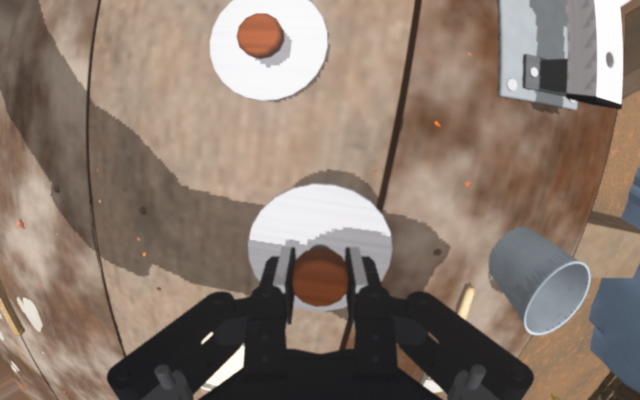

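```bash
python3 - <<'E'
import cv2
b=cv2.imread('pics/s5.png'); cv2.imwrite('pics/s5c.png',cv2.resize(b[110:230,270:390],None,fx=5,fy=5,interpolation=cv2.INTER_CUBIC))
E
```

```text
(no output)
```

View pics/s5c.png

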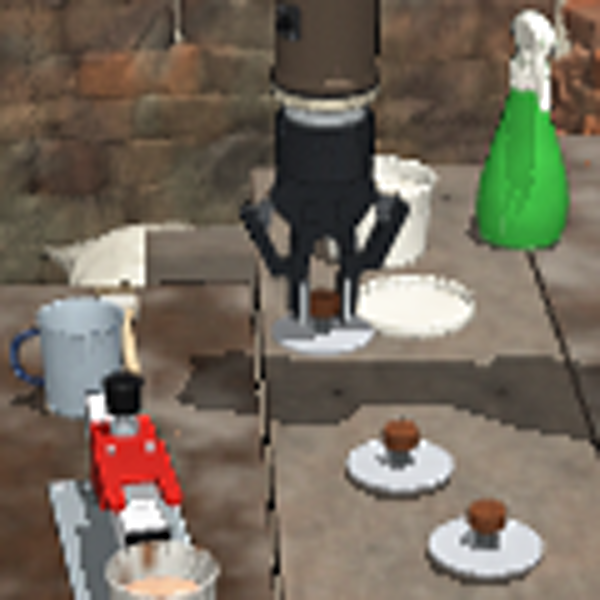

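The cover is held level: its brim is centred under the jaws at about (320,247) in the wrist view. I'm carrying it towards the tin at a safe height.

Call:
apply_moves(rows=[[[0.2,-0.4,-0.8,0,0,0],[0.7,-1.3,-1.8,0,0,0],[1.3,-2.4,-2.8,0,0,0],[2.0,-3.6,-3.5,0,0,0],[2.6,-4.8,-3.5,0,0,0],[3.2,-6.0,-3.5,0,0,0],[3.9,-7.2,-3.5,0,0,0],[4.5,-8.3,-3.5,0,0,0],[5.0,-9.2,-3.5,0,0,0],[5.4,-9.8,-3.5,0,0,0]]])

```text
time_s: 4.28
ee_pos: [565.1, 67.1, 255.0]
eef_rot: [0.997, 0.079, -0.001, -0.001]
contact_force: [0.4, 0.3, -1.4]
grip_width: 26.3
```

Call:
apply_moves(rows=[[[0,0,0,0,0,0],[0,0,0,0,0,0],[0,0,0,0,0,0]]])

```text
time_s: 4.53
ee_pos: [564.6, 61.2, 254.7]
eef_rot: [0.997, 0.077, -0.001, 0.0]
contact_force: [-0.1, -0.3, -1.3]
grip_width: 26.4
```

```bash
python3 st.py wrist:w6 side:s6 scene:c6
```

```text
t 4.53 pos [564.6  61.2 254.7] xyaw 8.84 z [-0.0024 -0.001  -1.    ] F [-0.1 -0.3 -1.3] w 26.4
```

View pics/w6.png

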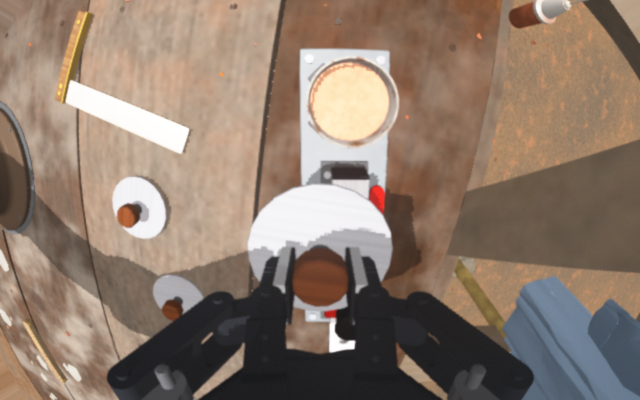

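The tin's mouth is at about (353,100) and the caddy plate is nearly upright in the picture, so the yaw fits. Next I'll measure the rim.

```bash
python3 - <<'E'
from h import *
im=cv2.imread('pics/w6.png');cv2.imwrite('pics/w6c.png',cv2.resize(im[40:160,290:420],None,fx=5,fy=5,interpolation=cv2.INTER_CUBIC))
h=cv2.cvtColor(im,cv2.COLOR_BGR2HSV);print(h[100,300:410:2].tolist())
E
```

```text
[[8, 6, 181], [110, 3, 233], [105, 2, 233], [15, 9, 235], [12, 33, 199], [12, 88, 236], [14, 96, 246], [15, 89, 250], [20, 62, 254], [20, 61, 255], [20, 59, 255], [20, 58, 255], [21, 58, 255], [20, 61, 254], [20, 61, 255], [20, 62, 254], [20, 63, 254], [20, 63, 254], [20, 60, 255], [21, 54, 255], [21, 54, 255], [21, 54, 255], [20, 59, 255], [20, 64, 254], [20, 64, 254], [20, 62, 254], [20, 57, 255], [21, 55, 255], [20, 60, 255], [20, 64, 254], [20, 64, 254], [20, 64, 254], [19, 65, 254], [20, 64, 254], [20, 59, 255], [21, 57, 255], [21, 57, 255], [21, 60, 255], [20, 56, 255], [20, 56, 255], [20, 59, 255], [20, 58, 255], [20, 60, 254], [20, 60, 254], [14, 77, 247], [11, 40, 174], [13, 38, 176], [13, 40, 178], [13, 30, 210], [13, 39, 217], [11, 94, 158], [11, 96, 157], [11, 97, 161], [12, 98, 158], [12, 101, 157]]
```

View pics/w6c.png

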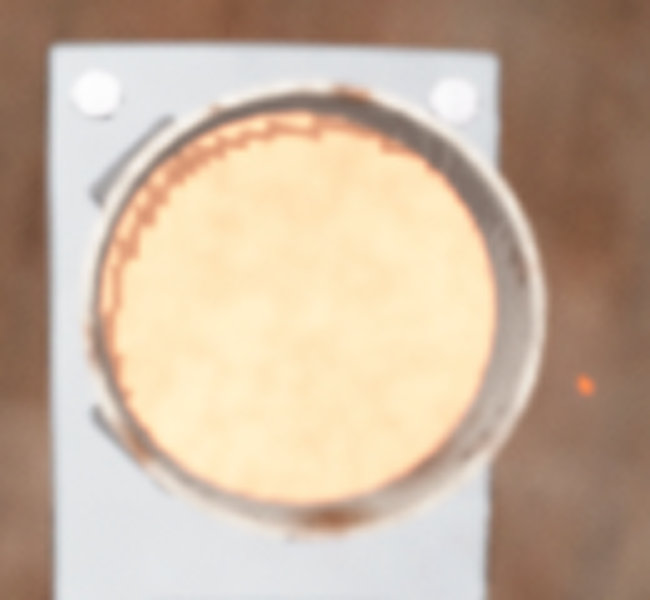

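```bash
cat > fit.py <<'E'
from h import *
from scipy.optimize import least_squares
def circ(f,pts,z):
    a=np.load(f'pics/{f}.npy');p=dict(fx=a[0],fy=a[1],cx=a[2],cy=a[3],extrinsics=a[4:].reshape(4,4))
    P=np.array([onz('wrist',u,v,z,p)[:2] for u,v in pts])
    s=least_squares(lambda q:np.hypot(*(P-q[:2]).T)-q[2],[*P.mean(0),36]); return s.x.round(1),s.fun.round(1)
E
python3 - <<'E'
from fit import *
pts=[(320,80),(546,305),(318,535),(90,300),(485,140),(480,470),(165,135),(160,480)]
c=[(290+(x+.5)/5-.5,40+(y+.5)/5-.5) for x,y in pts]
print(circ('w6',c,86))
a=np.load('pics/w6.npy');p=dict(fx=a[0],fy=a[1],cx=a[2],cy=a[3],extrinsics=a[4:].reshape(4,4))
# plate edges z=6
L=[onz('wrist',290+50/5,40+60/5,6,p),onz('wrist',290+55/5,40+590/5,6,p)]
Rr=[onz('wrist',290+498/5,40+60/5,6,p),onz('wrist',290+487/5,40+590/5,6,p)]
for q in(L,Rr): d=q[0]-q[1]; print(np.degrees(np.arctan2(d[1],d[0])),q[0].round(1))
print('width',np.linalg.norm(L[0]-Rr[0]), 'brim held centre px->', [onz('wrist',320,247,174,p).round(1)])
# brim extents left/right
print(onz('wrist',248,245,175,p).round(1),onz('wrist',392,245,175,p).round(1))
E
```

```text
(array([577.1, 145. ,  35.7]), array([-0.4, -0.6, -0.2, -0.5,  1.1, -0.2, -0.1,  0.8]))
98.893437280842 [524.1 186.5   6. ]
99.32161900184394 [613.4 202.7   6. ]
width 90.7422537060727 brim held centre px-> [array([563.4,  66. , 174. ])]
[523.8  61.  175. ] [602.6  73.4 175. ]
```

```bash
python3 - <<'E'
from fit import *
im=cv2.imread('pics/w6.png');h=cv2.cvtColor(im,cv2.COLOR_BGR2HSV)
m=((h[...,1]<45)&(h[...,2]>90)).astype(np.uint8)
# upper arc: for each column topmost pixel of cover going up from row 230
pts=[]
for th in np.radians(np.arange(185,356,10)):
    # radial gradient search from (320,247)
    rs=np.arange(55,85,0.5); px=[(320+q*np.cos(th),247+q*np.sin(th)) for q in rs]
    g=np.array([cv2.getRectSubPix(cv2.cvtColor(im,cv2.COLOR_BGR2GRAY),(1,1),q)[0,0] for q in px]).astype(float)
    k=np.argmin(np.diff(cv2.GaussianBlur(g[None],(5,1),0)[0])); pts.append(px[k])
print(np.round(pts[::3],0).tolist())
for z in(173,175): print(circ('w6',pts,z))
E
```

```text
[[248.0, 241.0], [263.0, 207.0], [293.0, 188.0], [325.0, 184.0], [367.0, 179.0], [383.0, 217.0]]
(array([564.5,  63.6,  39.9]), array([ 1.5,  0.7,  0.3, -0.2, -0.8, -1.1, -1. , -2.1, -1.7, -1.8,  1.6,
        3.5,  7.1, -1.7, -1.8, -1.2, -0.9, -0.5]))
(array([564.3,  64.7,  39.4]), array([ 1.5,  0.7,  0.3, -0.2, -0.8, -1.1, -1. , -2. , -1.7, -1.8,  1.6,
        3.4,  7. , -1.6, -1.7, -1.2, -0.9, -0.5]))
```

```bash
python3 - <<'E'
from fit import *
im=cv2.imread('pics/w6.png');g0=cv2.cvtColor(im,cv2.COLOR_BGR2GRAY)
pts=[]
for t in list(range(180,290,8))+list(range(325,360,6)):
    th=np.radians(t); rs=np.arange(58,82,0.5); px=[(320+q*np.cos(th),247+q*np.sin(th)) for q in rs]
    g=np.array([cv2.getRectSubPix(g0,(1,1),q)[0,0] for q in px]).astype(float)
    k=np.argmin(np.diff(cv2.GaussianBlur(g[None],(5,1),0)[0])); pts.append(px[k])
a=np.load('pics/w6.npy');p=dict(fx=a[0],fy=a[1],cx=a[2],cy=a[3],extrinsics=a[4:].reshape(4,4))
for z in(168,171,174,175):
    P=np.array([onz('wrist',u,v,z,p)[:2] for u,v in pts])
    s=least_squares(lambda q:np.hypot(*(P-q[:2]).T)-q[2],[564,62,41],loss='soft_l1',f_scale=.5); print(z,s.x.round(1),np.abs(s.fun).mean().round(2))
E
```

```text
168 [564.4  58.2  42.1] 0.29
171 [564.1  59.9  41.2] 0.28
174 [563.9  61.5  40.4] 0.28
175 [563.8  62.1  40.2] 0.28
```

Call:
apply_moves(rows=[[[0.3,-0.9,0,0,0,0],[0.6,-1.8,0,0,0,0],[0.85,-2.7,0.4,0,0,0],[0.85,-2.7,1.2,0,0,0],[0.85,-2.7,2.0,0,0,0],[0.85,-2.7,2.0,0,0,0],[0.85,-2.7,2.0,0,0,0],[0.85,-2.7,2.0,0,0,0]]])

```text
time_s: 5.35
ee_pos: [578.6, 145.3, 197.0]
eef_rot: [0.997, 0.077, 0.001, 0.0]
contact_force: [-0.0, 0.1, -0.5]
grip_width: 25.9
```

```bash
python3 st.py wrist:w7 side:s7; python3 - <<'E'
import cv2
b=cv2.imread('pics/s7.png'); cv2.imwrite('pics/s7c.png',cv2.resize(b[150:260,250:370],None,fx=5,fy=5,interpolation=cv2.INTER_CUBIC))
E
```

```text
t 5.35 pos [578.6 145.3 197. ] xyaw 8.78 z [ 1.e-03  1.e-04 -1.e+00] F [-0.   0.1 -0.5] w 25.9
```

View pics/w7.png

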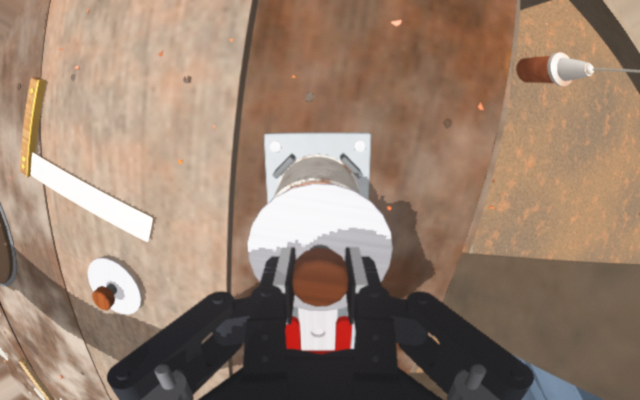

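View pics/s7c.png

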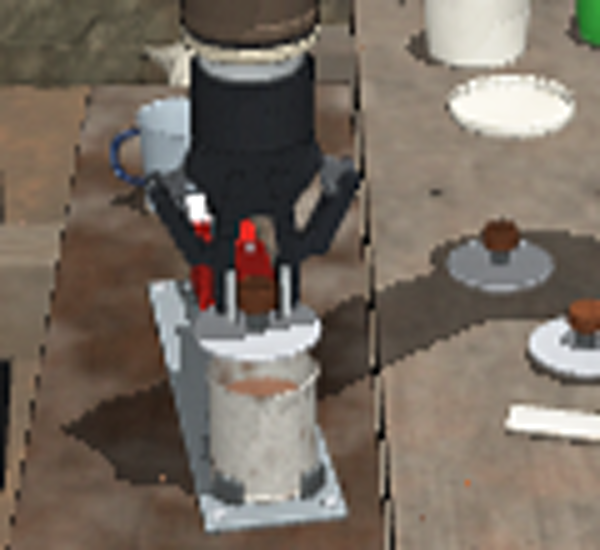

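```bash
python3 - <<'E'
from fit import *
im=cv2.imread('pics/w7.png');cv2.imwrite('pics/w7c.png',cv2.resize(im[120:220,240:400],None,fx=5,fy=5,interpolation=cv2.INTER_CUBIC))
a=np.load('pics/w7.npy');p=dict(fx=a[0],fy=a[1],cx=a[2],cy=a[3],extrinsics=a[4:].reshape(4,4))
y=np.radians(8.9);X=np.array([np.cos(y),np.sin(y)])
l,r_=onz('wrist',265,134,6,p)[:2],onz('wrist',371,134,6,p)[:2]
print(np.linalg.norm(l-r_),'plate centre x in caddy-x coord',X@(l+r_)/2,'tcp',X@[578.6,145.3],'tin fit w6',X@[577.1,145.0])
a=np.load('pics/w6.npy');p=dict(fx=a[0],fy=a[1],cx=a[2],cy=a[3],extrinsics=a[4:].reshape(4,4))
l,r_=onz('wrist',290+50/5,40+47/5,6,p)[:2],onz('wrist',290+498/5,40+57/5,6,p)[:2]
print(np.linalg.norm(l-r_),X@(l+r_)/2)
E
```

```text
90.17081840730995 plate centre x in caddy-x coord 592.4858219325613 tcp 594.1129974634813 tin fit w6 592.5846445489374
90.7076199071656 591.9830141957017
```

View pics/w7c.png

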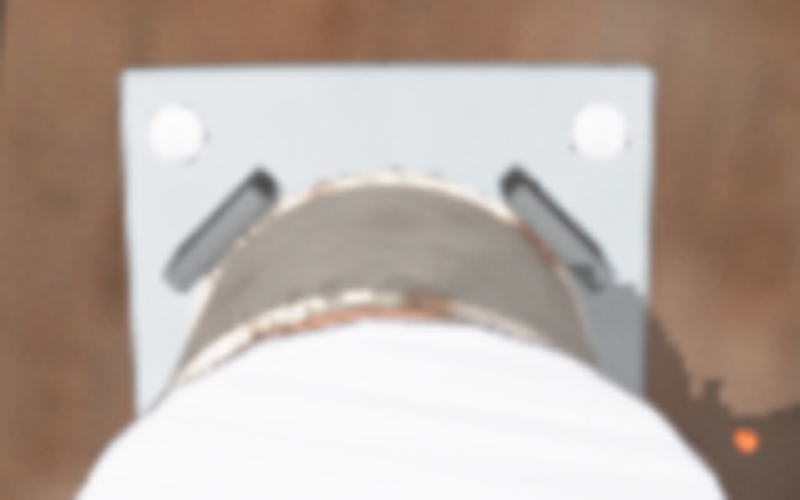

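```bash
python3 - <<'E'
from fit import *
a=np.load('pics/w7.npy');p=dict(fx=a[0],fy=a[1],cx=a[2],cy=a[3],extrinsics=a[4:].reshape(4,4))
pts=[(240+(x+.5)/5-.5,120+(y+.5)/5-.5) for x,y in[(180,370),(250,325),(330,297),(400,292),(470,305),(540,335)]]
P=np.array([onz('wrist',u,v,86,p)[:2] for u,v in pts])
s=least_squares(lambda q:np.hypot(*(P-q[:2]).T)-36,[577,145]);print(s.x,s.fun.round(1))
E
```

```text
[576.15610221 144.73880071] [ 0.2 -0.2 -0.1  0.1 -0.   0.1]
```

Call:
apply_moves(rows=[[[-0.05,0,0,0,0,0],[-0.05,0,0.2,0,0,0],[-0.05,0,0.4,0,0,0],[-0.05,0,0.55,0,0,0],[-0.05,0,0.65,0,0,0],[-0.05,0,0.73,0,0,0],[-0.05,0,0.78,0,0,0],[-0.05,0,0.78,0,0,0],[-0.05,0,0.78,0,0,0]]])

```text
time_s: 6.2
ee_pos: [576.5, 146.0, 172.4]
eef_rot: [0.997, 0.077, -0.0, -0.0]
contact_force: [0.4, -0.1, -1.4]
grip_width: 26.3
```

```bash
python3 st.py side:s8; python3 - <<'E'
import cv2
b=cv2.imread('pics/s8.png'); cv2.imwrite('pics/s8c.png',cv2.resize(b[180:260,270:350],None,fx=7,fy=7,interpolation=cv2.INTER_CUBIC))
E
```

```text
t 6.2 pos [576.5 146.  172.4] xyaw 8.87 z [-1.e-04  0.e+00 -1.e+00] F [ 0.4 -0.1 -1.4] w 26.3
```

View pics/s8c.png

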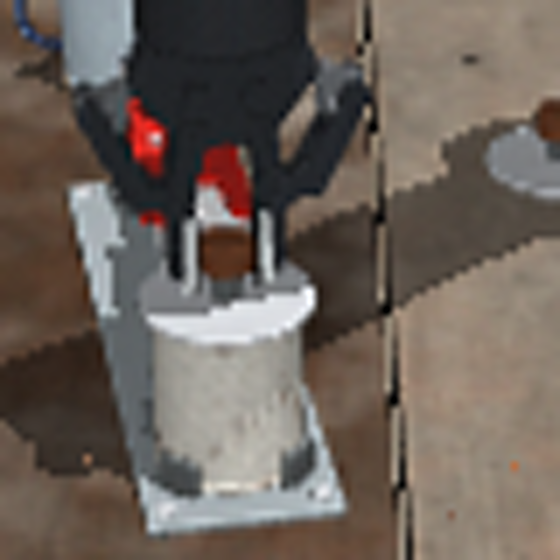

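There's no contact force and the brim is about 2.7 mm above the rim, so the spigot is already inside the mouth. I'll lower the rest slowly.

Call:
apply_moves(rows=[[[0,0,0.03,0,0,0],[0,0,0.06,0,0,0],[0,0,0.08,0,0,0],[0,0,0.1,0,0,0],[0,0,0.12,0,0,0],[0,0,0.12,0,0,0]]])

```text
time_s: 6.75
ee_pos: [576.5, 146.0, 169.5]
eef_rot: [0.997, 0.077, 0.0, 0.0]
contact_force: [-1.7, -0.7, 4.4]
grip_width: 26.2
```

It's seated: 4.4 N of contact at z 169.5, where I expected 169.7. I'm opening and backing off.

Call:
apply_moves(rows=[[[0,0,0,0,0,0],[0,0,0,0,0,0],[0,0,0,0,0,0],[0,0,0,0,0,0],[0,0,0,0,0,0],[0,0,0,0,0,0]]], fingers=70)

```text
time_s: 7.25
ee_pos: [576.5, 145.9, 168.8]
eef_rot: [0.997, 0.077, 0.0, -0.0]
contact_force: [-0.2, -0.5, 0.1]
grip_width: 70.2
```

Call:
apply_moves(rows=[[[0,0,-0.3,0,0,0],[0,0,-1.0,0,0,0],[0,0,-2.0,0,0,0],[0,0,-2.8,0,0,0],[0,0,-2.8,0,0,0],[0,0,-2.8,0,0,0]]])

```text
time_s: 7.75
ee_pos: [577.2, 146.3, 255.1]
eef_rot: [0.997, 0.077, 0.002, -0.0]
contact_force: [-0.8, -0.5, -0.6]
grip_width: 70.3
```

```bash
python3 st.py wrist:w9 side:s9; python3 - <<'E'
import cv2
b=cv2.imread('pics/s9.png'); cv2.imwrite('pics/s9c.png',cv2.resize(b[170:260,270:360],None,fx=6,fy=6,interpolation=cv2.INTER_CUBIC))
E
```

```text
t 7.75 pos [577.2 146.3 255.1] xyaw 8.86 z [ 3.7e-03  7.0e-04 -1.0e+00] F [-0.8 -0.5 -0.6] w 70.3
```

View pics/w9.png

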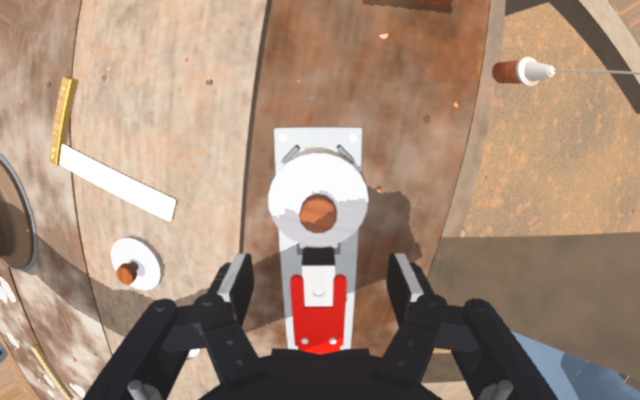

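View pics/s9c.png

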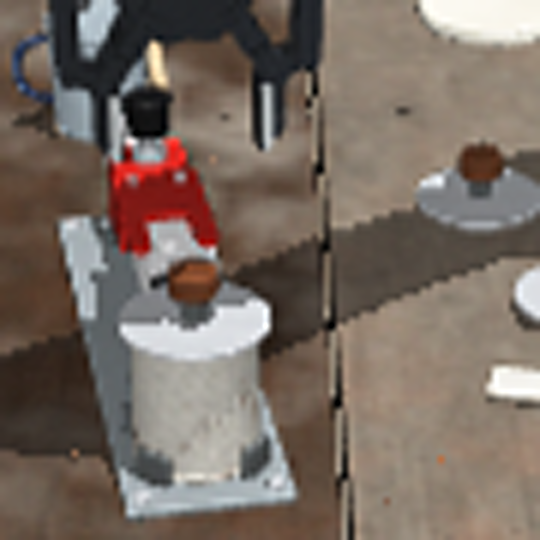

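```bash
sed -i 's/onz(.wrist.,\*c,34,p)/onz("wrist",*c,float(sys.argv[4]),p)/; s/onz(.wrist.,\*x,12,p)/onz("wrist",*x,float(sys.argv[4])-22,p)/' knob.py; python3 knob.py w9 318 213 112; python3 - <<'E'
from h import *
y=np.radians(98.9); print('plunger pred from tin', np.array([576.6,144.9])-170*np.array([np.cos(y),np.sin(y)]))
E
```

```text
knob px [317.5 214.1] [300 197  36  35 978] [575.8 145.3 112. ]
brim bbox (268, 127, 101, 141)
brim c [576.  147.9] r 67.51582336425781
plunger pred from tin [602.90076567 -23.05317718]
```

The cover is seated with its knob at (575.8, 145.3), about 1 mm from the tin's axis, and it looks level from the side. I'm going to the plunger, predicted at (602.9, -23).

Call:
apply_moves(rows=[[[0,0.7,0,0,0,0],[0,1.7,0,0,0,0],[0,2.8,0,0,0,0],[0,3.9,0,0,0,0],[0,4.9,0,0,0,0],[0,5.6,0,0,0,0],[0,5.65,0,0,0,0],[0,5.65,0,0,0,0],[0,5.65,0,0,0,0]]])

```text
time_s: 8.6
ee_pos: [602.1, -20.8, 252.0]
eef_rot: [0.997, 0.078, -0.001, -0.001]
contact_force: [-0.6, 0.5, -0.3]
grip_width: 70.0
```

```bash
python3 st.py wrist:w10
```

```text
t 8.6 pos [602.1 -20.8 252. ] xyaw 8.89 z [-1.7e-03  9.0e-04 -1.0e+00] F [-0.6  0.5 -0.3] w 70.0
```

View pics/w10.png

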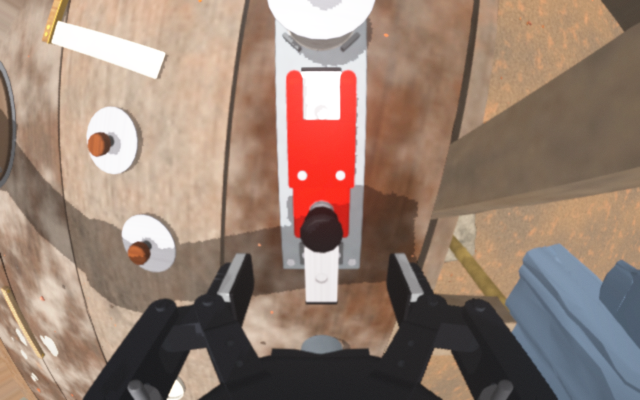

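```bash
python3 - <<'E'
from fit import *
a=np.load('pics/w10.npy');p=dict(fx=a[0],fy=a[1],cx=a[2],cy=a[3],extrinsics=a[4:].reshape(4,4))
im=cv2.imread('pics/w10.png');m=(im.max(2)<75).astype(np.uint8); m[270:]=0
m[:, :285]=0; m[:,360:]=0; m[:190]=0
n,l,s,c=cv2.connectedComponentsWithStats(m); i=1+np.argmax(s[1:,4]);print(c[i],s[i]); print(onz('wrist',*c[i],133,p).round(1))
cs,_=cv2.findContours((l==i).astype(np.uint8),0,1);(u,v),rr=cv2.minEnclosingCircle(cs[0]);print(u,v,rr,onz('wrist',u,v,139,p).round(1))
for r_ in (300+0,): pass
q=onz('wrist',301,228,139,p),onz('wrist',343,228,139,p);print(np.linalg.norm(q[0]-q[1]))
E
```

```text
[321.10877447 230.24437999] [ 301  208   41   44 1379]
[602.8 -23.2 133. ]
321.5 229.7857208251953 22.734811782836914 [602.6 -20.1 139. ]
27.271100609695797
```

The knob is at (602.8, -22.7), which agrees with the prediction. I'm descending and gripping.

Call:
apply_moves(rows=[[[0.01,0.07,0.4,0,0,0],[0.01,0.07,1.2,0,0,0],[0.01,0.07,1.8,0,0,0],[0.01,0.07,2.15,0,0,0],[0.01,0.07,2.15,0,0,0],[0.01,0.07,2.15,0,0,0],[0.01,0.07,2.15,0,0,0]]])

```text
time_s: 9.23
ee_pos: [603.7, -23.0, 189.2]
eef_rot: [0.997, 0.078, 0.001, -0.0]
contact_force: [0.1, 0.0, 0.4]
grip_width: 70.1
```

Call:
apply_moves(rows=[[[0,0,0,0,0,0],[0,0,0,0,0,0],[0,0,0,0,0,0],[0,0,0,0,0,0],[0,0,0,0,0,0],[0,0,0,0,0,0],[0,0,0,0,0,0]]], fingers=12, grip_force=60)

```text
time_s: 9.82
ee_pos: [603.3, -23.7, 189.4]
eef_rot: [0.997, 0.077, 0.0, 0.0]
contact_force: [-2.0, 0.3, 4.7]
grip_width: 24.4
```

```bash
python3 st.py wrist:w11
```

```text
t 9.82 pos [603.3 -23.7 189.4] xyaw 8.86 z [ 7.e-04 -5.e-04 -1.e+00] F [-2.   0.3  4.7] w 24.4
```

View pics/w11.png

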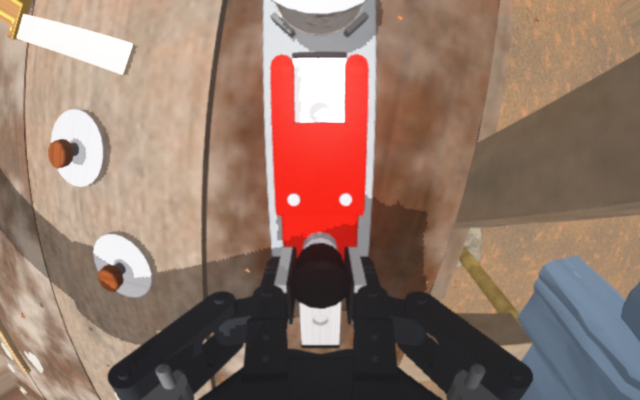

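The knob is in the jaws: width 24.4 mm, seen at (320,275). I'm pulling up 12 mm.

Call:
apply_moves(rows=[[[0,0,-0.1,0,0,0],[0,0,-0.2,0,0,0],[0,0,-0.3,0,0,0],[0,0,-0.4,0,0,0],[0,0,-0.4,0,0,0],[0,0,-0.4,0,0,0]]])

```text
time_s: 10.37
ee_pos: [603.1, -23.7, 200.2]
eef_rot: [0.997, 0.077, -0.0, 0.0]
contact_force: [1.7, -0.5, -7.2]
grip_width: 24.8
```

```bash
python3 st.py wrist:w12
```

```text
t 10.37 pos [603.1 -23.7 200.2] xyaw 8.86 z [-3.e-04 -1.e-04 -1.e+00] F [ 1.7 -0.5 -7.2] w 24.8
```

View pics/w12.png

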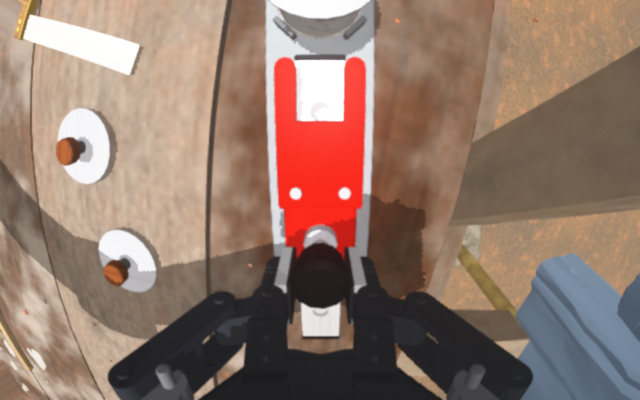

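The TCP rose 10.8 mm with about 7 N of spring pull and a wider gap shows under the knob, so the pin is clear. I'm sliding 75 mm towards the tin.

Call:
apply_moves(rows=[[[0,-0.15,0,0,0,0],[0,-0.45,0,0,0,0],[0,-0.8,0,0,0,0],[0,-1.15,0,0,0,0],[0,-1.5,0,0,0,0],[0,-1.85,0,0,0,0],[0,-2.15,0,0,0,0],[0,-2.4,0,0,0,0],[0,-2.5,0,0,0,0],[0,-2.5,0,0,0,0]]])

```text
time_s: 11.25
ee_pos: [591.2, 52.2, 200.3]
eef_rot: [0.997, 0.078, -0.0, -0.001]
contact_force: [1.6, 1.5, -6.8]
grip_width: 25.1
```

Call:
apply_moves(rows=[[[0,0,0,0,0,0],[0,0,0,0,0,0],[0,0,0,0,0,0]]])

```text
time_s: 11.5
ee_pos: [591.5, 50.4, 200.3]
eef_rot: [0.997, 0.077, -0.0, -0.0]
contact_force: [-0.8, 1.8, -6.5]
grip_width: 25.1
```

```bash
python3 st.py wrist:w13; python3 - <<'E'
import numpy as np
from rig import monitor
d=monitor.get_obs()['ee_pos'][:2]-[603.1,-23.7]; y=np.radians(98.88)
print('travel',d@[np.cos(y),np.sin(y)],'lateral',d@[np.sin(y),-np.cos(y)])
E
```

```text
t 11.5 pos [591.5  50.4 200.3] xyaw 8.85 z [-5.e-04  2.e-04 -1.e+00] F [-0.8  1.8 -6.5] w 25.1
travel 74.8805603485746 lateral -0.049089972433018526
```

View pics/w13.png

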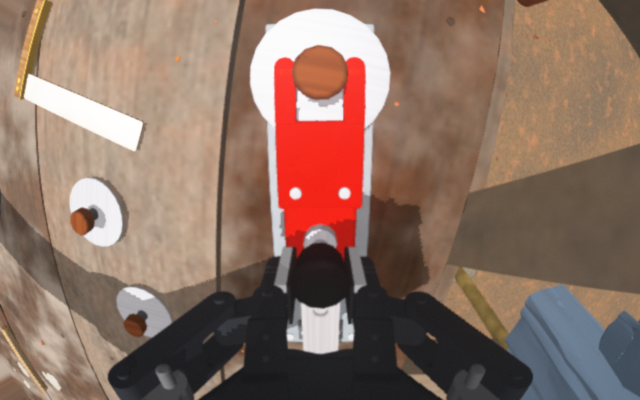

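The keeper travelled 74.9 mm and the prongs straddle the knob (320,72). I'm lowering the pin.

Call:
apply_moves(rows=[[[0,0,0.1,0,0,0],[0,0,0.2,0,0,0],[0,0,0.3,0,0,0],[0,0,0.38,0,0,0],[0,0,0.42,0,0,0],[0,0,0.42,0,0,0],[0,0,0.42,0,0,0]]])

```text
time_s: 12.13
ee_pos: [591.7, 50.4, 189.3]
eef_rot: [0.997, 0.077, 0.0, 0.0]
contact_force: [-6.5, -0.0, 8.5]
grip_width: 24.5
```

```bash
python3 st.py wrist:w14
```

```text
t 12.13 pos [591.7  50.4 189.3] xyaw 8.85 z [ 8.e-04 -9.e-04 -1.e+00] F [-6.5 -0.   8.5] w 24.5
```

View pics/w14.png

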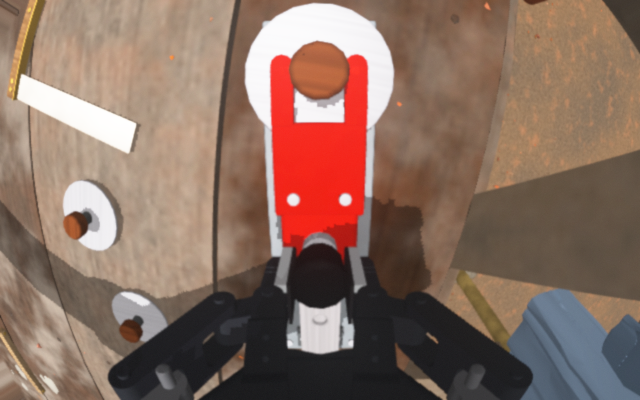

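```bash
python3 knob.py w14 319 70 112; python3 st.py side:s14; python3 - <<'E'
from fit import *
a=cv2.imread('pics/w11.png')[220:330,260:380];b=cv2.imread('pics/w14.png')[220:330,260:380]
cv2.imwrite('pics/cmp.png',cv2.resize(np.hstack([a,b]),None,fx=3.3,fy=3.3,interpolation=cv2.INTER_CUBIC))
b=cv2.imread('pics/s14.png'); cv2.imwrite('pics/s14c.png',cv2.resize(b[160:250,260:360],None,fx=6,fy=6,interpolation=cv2.INTER_CUBIC))
E
```

```text
knob px [319.  146.2] [  270    42    98   223 15960] [581.7 110.4 112. ]
brim bbox (294, 91, 50, 31)
brim c [578.8 128.9] r 15.191630363464355
t 12.18 pos [591.7  50.4 189.3] xyaw 8.85 z [ 9.e-04 -9.e-04 -1.e+00] F [-6.6 -1.3  9.5] w 24.8
```

View pics/cmp.png

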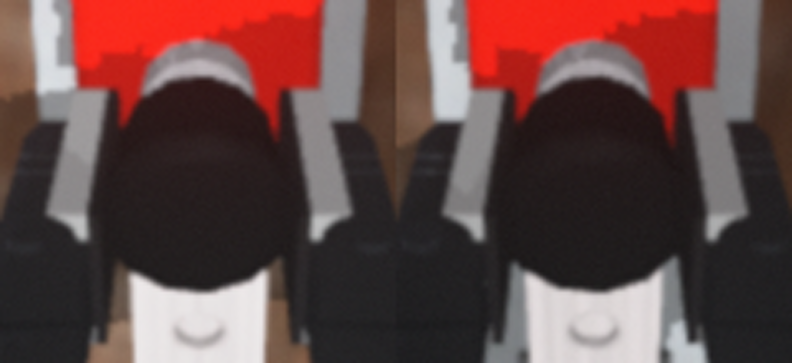

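View pics/s14c.png

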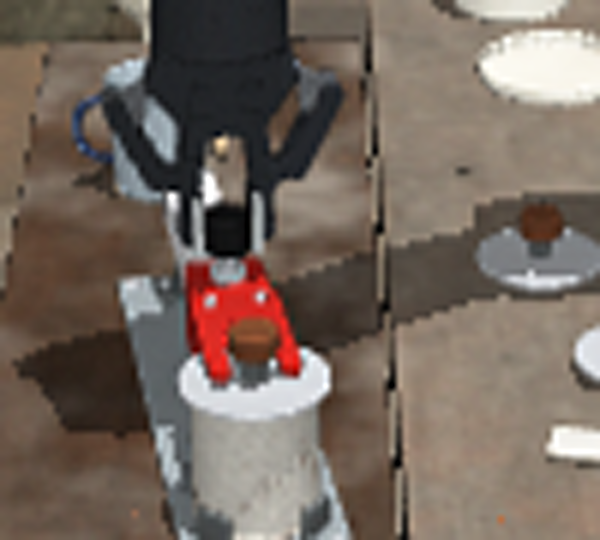

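The knob-to-collar view matches the pin-home view before the lift, so the pin is home. I'll do one last check of the cover and hand in.

```bash
python3 - <<'E'
from fit import *
a=np.load('pics/w14.npy');p=dict(fx=a[0],fy=a[1],cx=a[2],cy=a[3],extrinsics=a[4:].reshape(4,4))
print(onz('wrist',319,71,112,p).round(1))
print(circ('w14',[(245.5,75),(394.5,75),(319,2),(262,30),(377,30)],90))
r.finish_job()
E
```

```text
[576.2 145.9 112. ]
(array([576.5, 146.2,  40.3]), array([ 0. ,  0.2,  0.4, -0.2, -0.5]))
the job is handed in; nothing more can be done
```

I set the right-most cover on the tin, let go of it, then pulled the plunger and slid the keeper one hole towards the tin. I handed the job in at about 12 s with the gripper still holding the plunger's knob and the pin home. The hand-in gave no verdict, so these are my own last checks:

- **Cover:** its brim centre measured (576.5, 146.2) against the tin's axis at about (576.6, 144.9), so it is off by about 1.3 mm. It looked seated and level from the side, with the fork's prongs either side of the neck. I had no direct measure of tilt.
- **Keeper and pin:** the keeper travelled 74.9 mm. The TCP height came back to 189.3 mm, against 189.4 mm when I first gripped with the pin home, and the knob-to-collar view matches the one before the lift.
- **Grip:** the jaws are at 24.5–24.8 mm on the knob, set to 60 N. The wrist shows about 9 N upward and 6.5 N sideways.
- **Check that failed:** the automatic colour mask for the last cover check merged the knob with the red fork and was useless. I used the picked knob and brim outline points instead, and these agreed with each other within 0.5 mm.
- **Bystanders:** I never touched the cup, the rule or the brush, but I did not measure their positions again at the end.

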